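# Snap the green circuit board onto its standoffs

### The arm

A 6-joint arm with a two-finger parallel gripper is mounted at the origin on a cart in front of the work surface, level with it; the furniture and walls round the work are solid. World frame = base frame: x ahead of the robot, y to its left, z up, the work surface at z = 0. Lengths are in m, angles in rad, forces in N, time in s.
With the tool pointing down it reaches from about 0.35 to 0.775 m from the base axis. Payload 5.5 kg.
Tool frame: the origin (TCP) lies on the centre line of the jaws, within the pads' length; the fingertips stand 11 mm ahead of it and the grasp point (between the pads) lies 8 mm behind it; z points along the fingers, y is the line along which they close (so a half turn about z gives the same grasp; the last joint's range is limited). The gripper opens to 85 mm and grips with 20 to 120 N. Pads are 22 mm wide; open, the fingers measure 114 mm over their backs; the gripper's body (76 mm by 85 mm) begins 54 mm behind the grasp point. The pads swing forward as they close: fully open they stand 13 mm farther back than shut.
Start: joints at [1.173, 0.313, 0.046, 1.304, 0, 1.431], TCP at [0.147, 0.556, 0.242] pointing down, gripper open.
Joint ranges: [-2.76, 2.76], [-0.86, 1.69], [-1.03, 1.26], [-2.2, 2.34], [-1.47, 1.5], [-3.14, 3.14]. Speed limits (rad/s): [2.57, 2.57, 3.14, 3.14, 3.14, 3.14].

### API

Orientations are given as a unit quaternion [w, x, y, z].
In Python, from workcell import get_state, eyes, env gives the robot as it stands.
- The arm moves only by the shell command python3 -m inch 'ROWS' [OPENING] [FORCE]. ROWS is JSON, one flat list of numbers, 4 for each row, row after row: the shift along the tool's x, y, z in cm, then the turn about the tool's z in rad. A call has exactly 5 rows; each row shifts and turns the commanded pose from where the row before left it, along the tool's axes as they then stand; what a row does not reach is not made up. A row lasts 1/12 s, in which the tool goes at most 41.7 mm and 7.16 degrees, less where a joint would pass 70% of its speed; a pose out of reach is approached as far as the arm can. A call is refused whole if a number of a shift passes 4.17 or a number of a turn 0.125, either way. A call with a gripper value outside its range is refused whole. OPENING is the opening, from -1 (shut) to 1 (fully open), set as the call begins (- or left out, the last holds). The fingers move at their own pace and stop on an object; FORCE is the grip in N (left out, the last holds). Time passes only in rows, so rows that do not move let the fingers close, or fill a call up. It gives the time, the measured TCP pose, the force, the opening and the grip force at its end, in the units of the state.
- get_state(): the state, without advancing time (a new reading comes with each control period).
- eyes.read_camera(name): name is "scene" or "side" or "wrist"; returns the picture (400x640x3 uint8, red, green, blue); there is no depth.
- eyes.camera_info(name): a dict with "fovy" (degrees; the focal length in pixels is half the picture's height over the tangent of half this angle, whatever the lens; pixels are square), "cx", "cy" (the principal point, pixels), "D" ([k1, k2, p1, p2, k3] as OpenCV has them; the pictures are not rectified), "xyz" and "orientation" of the camera in the world. Camera axes: x right, y down, z forward; pixel columns grow to the right and rows downward; lengths in m; the calibration is good to about 2 mm. A picture is of the moment at which its call begins: read the wrist's pose just before it. camera_info takes no time and is no camera call; for the wrist camera it gives the pose at the moment of the call.
- env.hand_in(): hands the job in; it is judged then, once.
The state is a dict: "clock": time; "joint_pos": joint angles; "qvel": joint speeds; "tau": joint torques, N m; "tcp_pos": TCP position; "orientation": TCP orientation; "wrist_force": force on the tool from outside, world axes, zero at the start; "ft_torque": the same for the moment, N m; "finger_gap": finger opening in m; "grip_force": force on a finger pad.
Only numpy, scipy, OpenCV 4.12 (cv2) and the standard library are available. Lean on these libraries where they do the work, as an engineer would, in place of code of your own. Each camera call takes 0.05 s, during which the arm holds its last target. There are 200 camera calls.

### The job

Two instrument housings lie open on the bench, each with a circuit board laid loosely on the barbed tips of its four snap standoffs. Press the green board down until all four posts have clicked through and it lies flat and fully home on the standoffs; the bare pads at its two short ends are there to press on. Leave the blue board as it is: do not press it.

Things in the scene. Friction and masses are not known exactly. Their poses are not given: they have to be found in the camera images.
- green_board: Green circuit board 124x86x4 mm, 80 g, loose. Origin: centre of its underside; x along its long side, z up. Starts level on the barbs, underside 33 mm above the worktop; home at 22 (top 26). Two flat pressing pads (white, gold rim, 19 mm) on top at x=+-48, y=0; parts to 7 mm tall between them. Shut fingers on a pad: that end snaps through at 5 to 8 N, drops 11 mm onto a hard stop; the other end stays up.
- green_housing: White open tray 150x110x18 mm under the green board, fixed to the worktop. Origin: centre of its underside at worktop height; x along its long side, z up. Four black standoffs at x=+-50, y=+-31 mm, under the board's 11 mm square holes: shoulders (seat of the board) 22 mm above the worktop, sprung barbs 14 mm across along y, tips 39 mm above the worktop.
- blue_board: Blue bystander board on a second white tray of the same kind, not to be pressed: same size, build, axes and start height as the green one. Origin: centre of its underside.
Things that resemble listed ones, but are neither listed nor needed, are in the scene too. Several things have the shape of the green_board; the one meant has the colours described above.

How it is judged:
By the outcome, as a careful person would: the job done as asked, in the order asked, and still so for the second after the job is handed in, with the robot touching nothing.
It also fails if it takes over 32 s, if anything falls off the work surface, if the arm or the gripper's body presses on something with over 40 N, if the wrist force passes 120 N, or if a joint passes its speed limit or range.

## Working session

There is one attempt and no reset: what is moved stays moved. The work goes in short steps, Python scripts to look and compute and a shell command to move; the robot and the scene stay as the last step left them, time stands still between calls to the robot, and variables do not carry over. Pictures are saved under pics/ and viewed, at most 10 in all, crops included, and the job is handed in when it is done.

```bash
mkdir -p pics; ls
python3 - <<'E'
from workcell import get_state, eyes, env
import cv2, numpy as np
ims=[]
for n in ["scene","side","wrist"]:
    im=eyes.read_camera(n); cv2.imwrite(f"pics/{n}0.png",im[:,:,::-1]); print(n,eyes.camera_info(n))
print(get_state())
E
```

```text
pics
scene {'fovy': 57.48855852598742, 'cx': 317.53689930197953, 'cy': 198.05135902416004, 'D': array([-0.06044665,  0.        ,  0.        ,  0.        ,  0.        ]), 'xyz': array([ 0.10939663, -0.57467828,  0.8222463 ]), 'orientation': array([-0.31306684,  0.87443622, -0.34596541,  0.13288484])}
side {'fovy': 46.87473897142688, 'cx': 315.94571637268933, 'cy': 198.952509105305, 'D': array([-0.00734697,  0.        ,  0.        ,  0.        ,  0.        ]), 'xyz': array([ 0.23573659, -0.80860193,  0.70001951]), 'orientation': array([-0.41109828,  0.8883287 , -0.18834946,  0.07996759])}
wrist {'fovy': 70.13536168824963, 'cx': 319.2353707493671, 'cy': 197.90885125382852, 'D': array([-0.02598111,  0.        ,  0.        ,  0.        ,  0.        ]), 'xyz': array([0.06555724, 0.57737846, 0.37261346]), 'orientation': array([0.1308577 , 0.78095831, 0.60249336, 0.09991062])}
{'clock': 0.15, 'joint_pos': array([ 1.17342320e+00,  3.13857544e-01,  4.52545295e-02,  1.30357586e+00,
       -3.99293471e-05,  1.43123790e+00]), 'qvel': array([-0.00090125, -0.00229097,  0.00238605, -0.00041468, -0.00082942,
       -0.00064074]), 'tau': array([ 1.73757704e-03, -4.81063056e+01,  2.98815823e+01,  1.38649871e-02,
       -1.58289963e-04,  1.29681899e-05]), 'tcp_pos': array([0.1464668 , 0.55566941, 0.24160279]), 'orientation': array([-1.64112302e-04,  1.28550594e-01,  9.91702711e-01, -6.71806347e-04]), 'wrist_force': array([ 0.66735864,  0.38438278, -0.76186395]), 'ft_torque': array([ 0.00410221, -0.01545771,  0.01071498]), 'grip_force': 0.0, 'finger_gap': 0.08564484873272735}
```

View pics/scene0.png

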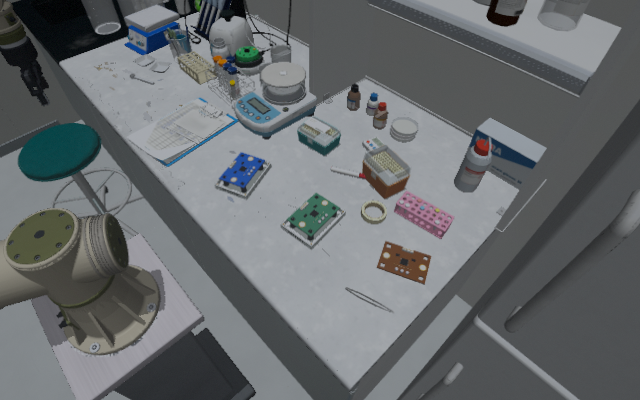

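View pics/side0.png

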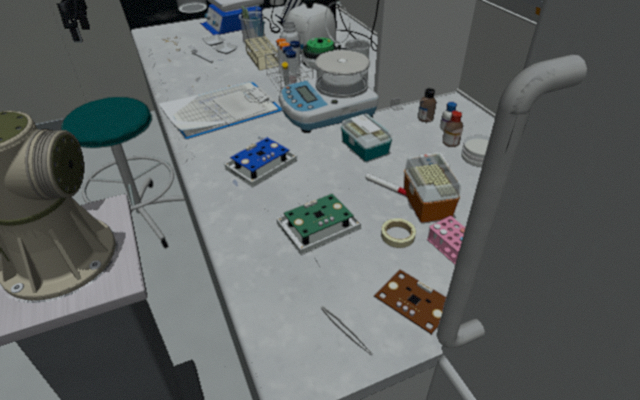

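Three candidates share the board's shape. In the scene view, green is at (313,217), blue at (243,173) and a brown loose board at (404,262). Only the one at (313,217) is green and on a tray (side view: 318,215). I'll measure it and confirm with a crop.

```bash
cat > h.py <<'E'
from workcell import get_state, eyes, env
import cv2, numpy as np
from scipy.spatial.transform import Rotation as R
def cam(n):
    i=eyes.camera_info(n); f=200/np.tan(np.radians(i['fovy'])/2)
    K=np.array([[f,0,i['cx']],[0,f,i['cy']],[0,0,1]]); q=i['orientation']
    return K,i['D'],i['xyz'],R.from_quat(q,scalar_first=True).as_matrix()
def toplane(c,uv,z):
    K,D,x,M=c
    p=cv2.undistortPoints(np.array(uv,float).reshape(-1,1,2),K,D)[:,0]
    d=np.c_[p,np.ones(len(p))]@M.T
    return x+d*((z-x[2])/d[:,2])[:,None]
def green(im,box=None):
    h=cv2.cvtColor(im,cv2.COLOR_RGB2HSV)
    m=cv2.inRange(h,(60,90,40),(82,255,255))
    if box: u0,v0,u1,v1=box; k=np.zeros_like(m); k[v0:v1,u0:u1]=1; m=m*k
    m=cv2.morphologyEx(m,cv2.MORPH_CLOSE,np.ones((5,5)))
    c=max(cv2.findContours(m,cv2.RETR_EXTERNAL,cv2.CHAIN_APPROX_NONE)[0],key=cv2.contourArea)
    return cv2.convexHull(c)[:,0]
def rect(P):
    (cx,cy),_,_=r=cv2.minAreaRect((P[:,:2]*1000).astype(np.float32))
    b=cv2.boxPoints(r); e=[b[1]-b[0],b[2]-b[1]]; l=max(e,key=np.linalg.norm)
    return np.array([cx,cy])/1000,np.linalg.norm(e,axis=1),np.arctan2(l[1],l[0])
E
python3 - <<'E'
from h import *
for n,box in [("scene",(270,180,360,255)),("side",(265,180,370,260))]:
    im=cv2.imread(f"pics/{n}0.png")[:,:,::-1].copy(); c=cam(n)
    hu=green(im,box); print(n,hu.min(0),hu.max(0),rect(toplane(c,hu,0.037)))
im=cv2.imread("pics/scene0.png")[180:255,270:360]; cv2.imwrite("pics/crop0.png",cv2.resize(im,None,fx=7,fy=7,interpolation=2))
s=get_state(); print(R.from_quat(s['orientation'],scalar_first=True).as_matrix().round(3))
E
```

```text
scene [287 194] [338 235] (array([ 0.52230634, -0.1408148 ]), array([ 84.09827, 122.79618], dtype=float32), np.float32(0.12509446))
side [285 195] [352 237] (array([ 0.52188672, -0.14245233]), array([ 86.19661 , 123.195244], dtype=float32), np.float32(0.12104698))
[[-0.967  0.255 -0.   ]
 [ 0.255  0.967 -0.001]
 [ 0.    -0.001 -1.   ]]
```

View pics/crop0.png

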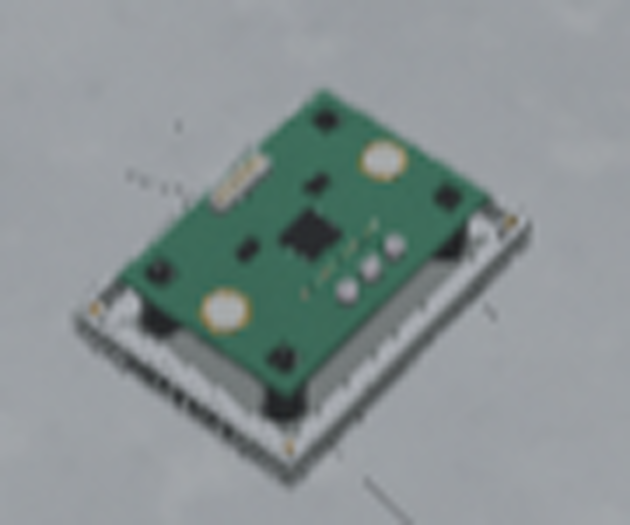

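The crop confirms the green board on its tray, with white gold-rimmed pads and its parts between them. Its measured size is 84–86 x 123 mm, which fits. Centre is (0.522, -0.141) and yaw 0.123. I'll move above it.

```bash
python3 -m inch '[-2.7,-2.89,0,0,-2.7,-2.89,0,0,-2.7,-2.89,0,0,-2.7,-2.89,0,0,-2.7,-2.89,0,0]' -1 20
python3 -m inch '[-2.7,-2.89,0,0,-2.7,-2.89,0,0,-2.7,-2.89,0,0,-2.7,-2.89,0,0,-2.7,-2.89,0,0]'
```

```text
clock: 0.57
tcp_pos: [0.2405, 0.3802, 0.2419]
orientation: [-0.0, 0.128, 0.992, -0.0]
wrist_force: [0.4, -1.0, 0.6]
finger_gap: 0.026
grip_force: 0.0
clock: 0.98
tcp_pos: [0.3342, 0.206, 0.2423]
orientation: [0.0, 0.128, 0.992, 0.0]
wrist_force: [1.0, -0.6, 0.3]
finger_gap: -0.0001
grip_force: 0.0
```

```bash
python3 -m inch '[-2.7,-2.89,0,0,-2.7,-2.89,0,0,-2.7,-2.89,0,0,-2.7,-2.89,0,0,-2.7,-2.89,0,0]'
python3 -m inch '[-2.7,-2.89,0,0,-2.7,-2.89,0,0,-2.7,-2.89,0,0,-2.7,-2.89,0,0,-2.7,-2.89,0,0]'
python3 -m inch '[0,0,0,-0.095,0,0,0,-0.095,0,0,0,-0.095,0,0,0,-0.096,0,0,0,0]'
python3 - <<'E'
from h import *
s=get_state();c=cam("wrist");im=eyes.read_camera("wrist");cv2.imwrite("pics/w1.png",im[:,:,::-1])
M=R.from_quat(s['orientation'],scalar_first=True).as_matrix();print(s['tcp_pos'],M.round(3))
hu=green(im);print(hu.min(0),hu.max(0),rect(toplane(c,hu,0.037)))
E
```

```text
clock: 1.4
tcp_pos: [0.428, 0.0316, 0.2423]
orientation: [0.0, 0.129, 0.992, 0.0]
wrist_force: [0.2, 1.0, 0.0]
finger_gap: 0.0004
grip_force: 0.0
clock: 1.82
tcp_pos: [0.5218, -0.1425, 0.242]
orientation: [-0.0, 0.129, 0.992, 0.0]
wrist_force: [0.6, 0.3, -0.5]
finger_gap: 0.0002
grip_force: 0.0
clock: 2.23
tcp_pos: [0.5212, -0.1407, 0.2418]
orientation: [-0.0, -0.063, 0.998, 0.0]
wrist_force: [-0.5, 0.1, -0.9]
finger_gap: -0.0001
grip_force: 0.0
[ 0.52119921 -0.14066778  0.24179186] [[-0.992 -0.125 -0.001]
 [-0.125  0.992  0.001]
 [ 0.001  0.001 -1.   ]]
[286 124] [357 221] (array([ 0.52322253, -0.1380148 ]), array([ 82.586845, 120.97927 ], dtype=float32), np.float32(0.123514965))
```

View pics/w1.png

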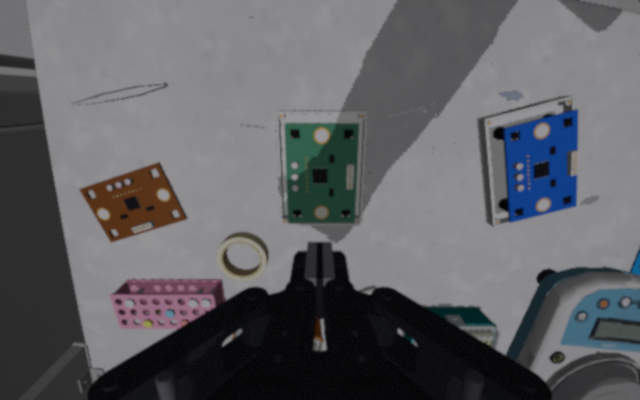

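The wrist view shows green at (321,173) with pads at (321,135) and (321,213), aligned with the tool. All three views agree within 3 mm. I'll descend over the far pad.

```bash
python3 -m inch '[-2.45,0,2.5,0,-2.45,0,2.5,0,0,0,4.1,0,0,0,4.1,0,0,0,3.5,0]'
python3 -m inch '[0,0,1.2,0,0,0,0,0,0,0,0,0,0,0,0,0,0,0,0,0]'
python3 - <<'E'
from h import *
im=eyes.read_camera("side")[150:270,240:400];cv2.imwrite("pics/s1.png",cv2.resize(im,None,fx=4,fy=4)[:,:,::-1])
w=eyes.read_camera("wrist");cv2.imwrite("pics/w2.png",w[:,:,::-1]);print(get_state()['tcp_pos'],get_state()['wrist_force'])
E
```

```text
clock: 2.7
tcp_pos: [0.5697, -0.1339, 0.0729]
orientation: [-0.0, -0.06, 0.998, 0.0]
wrist_force: [0.5, 0.2, -0.3]
finger_gap: -0.0002
grip_force: 0.0
clock: 3.12
tcp_pos: [0.5717, -0.1351, 0.0654]
orientation: [0.002, -0.061, 0.998, -0.001]
wrist_force: [0.5, -0.4, -0.9]
finger_gap: 0.0004
grip_force: 0.0
[ 0.57138167 -0.13500509  0.06521163] [ 0.51589738  0.07666157 -0.63826456]
```

View pics/w2.png

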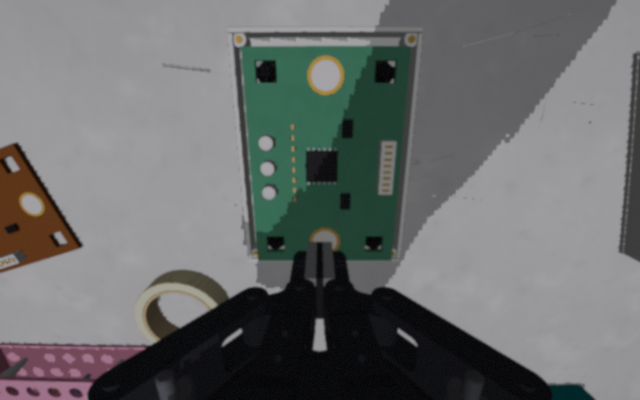

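Wrist view: near pad centre at (325,75), far pad partly hidden at about (324,240) just ahead of the fingertips. I'll project these.

Run:
```python
from h import *
s=get_state();c=cam("wrist");M=R.from_quat(s['orientation'],scalar_first=True).as_matrix()
im=cv2.imread("pics/w2.png")[:,:,::-1].copy()
P=toplane(c,[(325,75),(324,240)],.037);print(P)
H=toplane(c,[(265,71),(386,72),(276,243),(374,243)],.039);print(H.round(4),H.mean(0))
r=rect(toplane(c,green(im),.037));print(r)
u=np.array([np.cos(.123),np.sin(.123)])
for k in (1,-1):
  t=np.r_[H.mean(0)[:2]+k*.048*u,.037];print(t,'tip delta tool cm',100*M.T@(t-s['tcp_pos']-.011*M[:,2]))
```

```text
[[ 0.47562699 -0.14371116  0.037     ]
 [ 0.56974326 -0.13201322  0.037     ]]
[[ 0.4776 -0.1742  0.039 ]
 [ 0.4705 -0.1132  0.039 ]
 [ 0.5745 -0.1613  0.039 ]
 [ 0.5669 -0.1013  0.039 ]] [ 0.52237569 -0.1374897   0.039     ]
(array([ 0.52261566, -0.1376123 ]), array([ 84.6301 , 122.09756], dtype=float32), np.float32(0.1238328))
[ 0.57001306 -0.13160058  0.037     ] tip delta tool cm [0.10308661 0.35911564 1.72028477]
[ 0.47473833 -0.14337883  0.037     ] tip delta tool cm [9.70303805 0.35701612 1.68982098]
```

Wrist view puts the pads 3 mm to tool +y. I'll correct that and come down near contact, then press slowly.

```bash
python3 -m inch '[0.1,0.3,0.6,0,0,0,0.4,0,0,0,0.2,0,0,0,0,0,0,0,0,0]'
python3 -m inch '[0,0,0.15,0,0,0,0.15,0,0,0,0.1,0,0,0,0.1,0,0,0,0,0]'
```

```text
clock: 3.63
tcp_pos: [0.5684, -0.1315, 0.0509]
orientation: [-0.0, -0.062, 0.998, 0.0]
wrist_force: [0.4, 0.2, -0.2]
finger_gap: 0.0005
grip_force: 0.0
clock: 4.05
tcp_pos: [0.569, -0.1318, 0.0467]
orientation: [0.0, -0.062, 0.998, -0.0]
wrist_force: [-0.3, -0.8, 3.4]
finger_gap: -0.0
grip_force: 1.8
```

```bash
python3 -m inch '[0,0,0.1,0,0,0,0.1,0,0,0,0.1,0,0,0,0.1,0,0,0,0.1,0]'
python3 -m inch '[0,0,0.1,0,0,0,0.1,0,0,0,0.1,0,0,0,0,0,0,0,0,0]'
```

```text
clock: 4.47
tcp_pos: [0.5687, -0.1317, 0.0411]
orientation: [0.0, -0.062, 0.998, 0.0]
wrist_force: [0.3, 0.2, 0.1]
finger_gap: 0.0001
grip_force: 0.0
clock: 4.88
tcp_pos: [0.5685, -0.1315, 0.0387]
orientation: [-0.0, -0.062, 0.998, 0.0]
wrist_force: [-1.5, 1.8, 4.9]
finger_gap: -0.0
grip_force: 2.7
```

Snapped through (force fell to 0) and now touching the stop. I'll press a little more to confirm, then lift.

```bash
python3 -m inch '[0,0,0.1,0,0,0,0.1,0,0,0,0,0,0,0,0,0,0,0,0,0]'
python3 -m inch '[0,0,-0.5,0,0,0,-1,0,0,0,-1.5,0,0,0,-1,0,0,0,0,0]'
python3 -m inch '[2.5,0,0,0,3.5,0,0,0,3.5,0,0,0,0.1,0,0,0,0,0,0,0]'
python3 - <<'E'
from h import *
s=get_state();c=cam("wrist");w=eyes.read_camera("wrist");print(s['tcp_pos'])
a=eyes.read_camera("side")[170:260,250:390];a=cv2.resize(a,(640,411));cv2.imwrite("pics/s2.png",a[:,:,::-1])
cv2.imwrite("pics/w3.png",w[:,:,::-1])
E
```

```text
clock: 5.3
tcp_pos: [0.5686, -0.1316, 0.0383]
orientation: [0.0, -0.062, 0.998, -0.0]
wrist_force: [-5.5, 1.9, 16.5]
finger_gap: 0.0001
grip_force: 7.9
clock: 5.72
tcp_pos: [0.5704, -0.1323, 0.0788]
orientation: [0.002, -0.062, 0.998, -0.001]
wrist_force: [0.5, -1.0, -0.3]
finger_gap: 0.0002
grip_force: 0.0
clock: 6.13
tcp_pos: [0.471, -0.143, 0.0757]
orientation: [-0.001, -0.061, 0.998, 0.001]
wrist_force: [1.0, -0.1, 0.5]
finger_gap: 0.0001
grip_force: 0.0
[ 0.47104937 -0.14303655  0.07565219]
```

View pics/w3.png

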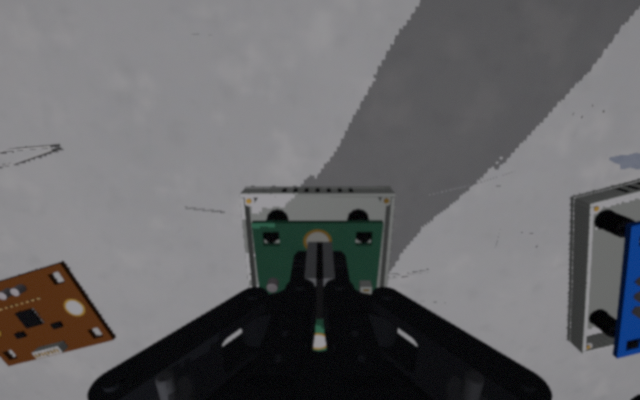

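View pics/s2.png

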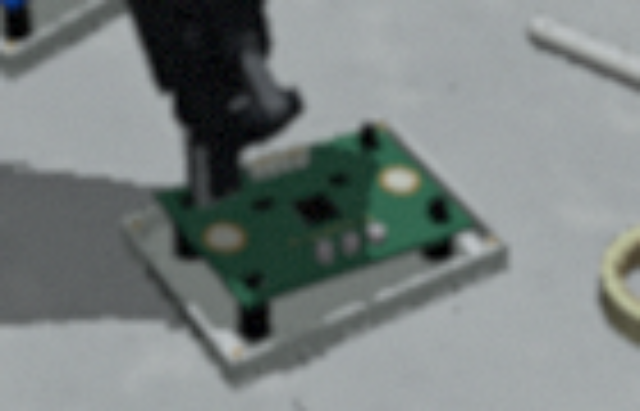

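Side view: the far end is down with both posts showing through at (370,135) and (438,210). The near end is still up. The wrist view shows the fingers over the near pad at (318,240), as expected.

```bash
python3 -m inch '[0,0,1,0,0,0,0.8,0,0,0,0.4,0,0,0,0,0,0,0,0,0]'
python3 -m inch '[0,0,0.1,0,0,0,0.1,0,0,0,0.1,0,0,0,0,0,0,0,0,0]'
```

```text
clock: 6.65
tcp_pos: [0.4732, -0.1431, 0.0534]
orientation: [-0.001, -0.062, 0.998, 0.0]
wrist_force: [0.8, 0.1, 0.1]
finger_gap: 0.0001
grip_force: 0.0
clock: 7.07
tcp_pos: [0.4735, -0.1435, 0.0514]
orientation: [0.0, -0.062, 0.998, -0.0]
wrist_force: [-0.0, -0.7, -0.5]
finger_gap: -0.0002
grip_force: 0.0
```

```bash
python3 -m inch '[0,0,0.15,0,0,0,0.15,0,0,0,0.1,0,0,0,0.1,0,0,0,0.1,0]'
python3 -m inch '[0,0,0.1,0,0,0,0.1,0,0,0,0.1,0,0,0,0.1,0,0,0,0,0]'
python3 -m inch '[0,0,0.1,0,0,0,0.1,0,0,0,0.1,0,0,0,0,0,0,0,0,0]'
```

```text
clock: 7.48
tcp_pos: [0.4739, -0.1438, 0.046]
orientation: [0.001, -0.062, 0.998, -0.0]
wrist_force: [-0.5, 0.1, 3.6]
finger_gap: 0.0002
grip_force: 2.0
clock: 7.9
tcp_pos: [0.4732, -0.1433, 0.0409]
orientation: [-0.0, -0.062, 0.998, 0.0]
wrist_force: [-0.0, 0.1, -0.9]
finger_gap: 0.0001
grip_force: 0.0
clock: 8.32
tcp_pos: [0.4733, -0.1434, 0.0381]
orientation: [-0.0, -0.062, 0.998, 0.0]
wrist_force: [-0.1, -0.3, 0.1]
finger_gap: 0.0003
grip_force: 0.0
```

```bash
python3 -m inch '[0,0,0.1,0,0,0,0.1,0,0,0,0.1,0,0,0,0,0,0,0,0,0]'
```

```text
clock: 8.73
tcp_pos: [0.4736, -0.1435, 0.0369]
orientation: [0.0, -0.062, 0.998, -0.0]
wrist_force: [-4.3, 1.5, 14.3]
finger_gap: 0.0001
grip_force: 7.7
```

Hard stop at 0.0369, the expected home height. I'll re-touch the far pad to check it sits equally low.

```bash
python3 -m inch '[0,0,-0.5,0,0,0,-1,0,0,0,-0.8,0,0,0,0,0,0,0,0,0]'
python3 -m inch '[-3.2,0,0,0,-3.2,0,0,0,-3.2,0,0,0,0,0,0,0,0,0,0,0]'
python3 -m inch '[0,0,0.9,0,0,0,0.8,0,0,0,0.3,0,0,0,0.1,0,0,0,0,0]'
```

```text
clock: 9.15
tcp_pos: [0.4741, -0.1438, 0.059]
orientation: [0.001, -0.062, 0.998, -0.0]
wrist_force: [0.2, 0.1, -0.1]
finger_gap: 0.0001
grip_force: 0.0
clock: 9.57
tcp_pos: [0.5697, -0.1314, 0.0574]
orientation: [-0.0, -0.062, 0.998, 0.0]
wrist_force: [0.2, 0.2, -0.1]
finger_gap: 0.0002
grip_force: 0.0
clock: 9.98
tcp_pos: [0.5664, -0.1313, 0.037]
orientation: [-0.001, -0.061, 0.998, 0.001]
wrist_force: [-3.1, 1.4, 5.1]
finger_gap: 0.0
grip_force: 2.7
```

Far pad is also at 0.037, so the board is level and home. I'll retreat and take a look.

```bash
python3 -m inch '[0,0,0.1,0,0,0,0,0,0,0,-0.5,0,0,0,-1.5,0,0,0,-3,0]'
python3 -m inch '[0,0,-4,0,0,0,-4,0,0,0,-4,0,0,0,0,0,0,0,0,0]'
python3 - <<'E'
from h import *
w=eyes.read_camera("wrist")
a=eyes.read_camera("side")[120:260,210:390];a=cv2.resize(a,(640,498));cv2.imwrite("pics/s3.png",a[:,:,::-1])
s=get_state();print(s['tcp_pos'],s['wrist_force'],rect(toplane(cam("wrist"),green(w),.026)))
E
```

```text
clock: 10.4
tcp_pos: [0.565, -0.1308, 0.083]
orientation: [-0.004, -0.061, 0.998, 0.002]
wrist_force: [-0.7, 0.2, 0.3]
finger_gap: -0.0004
grip_force: 0.0
clock: 10.82
tcp_pos: [0.5698, -0.1325, 0.2091]
orientation: [0.003, -0.061, 0.998, -0.001]
wrist_force: [-0.7, 0.0, -1.0]
finger_gap: 0.0001
grip_force: 0.0
[ 0.56781177 -0.13164536  0.20536613] [-0.31644925  0.13879848 -0.24580911] (array([ 0.52034033, -0.13643376]), array([ 82.03814, 119.35157], dtype=float32), np.float32(0.12426997))
```

View pics/s3.png

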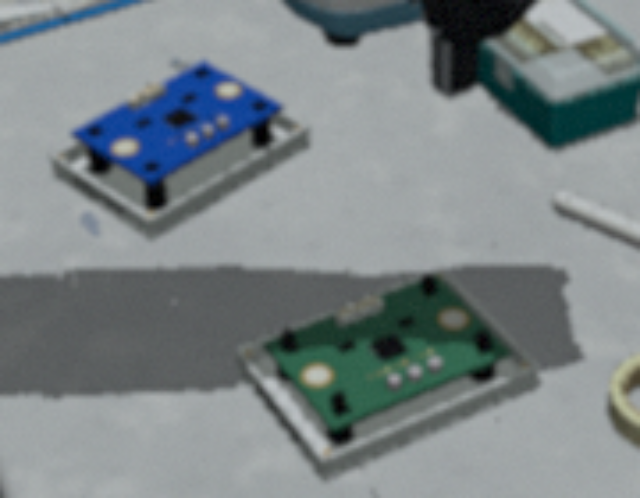

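The green board lies flat with all four posts standing through it, at (288,340), (338,402), (428,285) and (484,340). The blue board is untouched and the arm is clear.

```bash
python3 -c "
from workcell import env; print(env.hand_in())"
```

```text
the job is handed in; nothing more can be done
None
```

The green board is snapped down flat on all four standoffs, both pads stopping at home height; the blue board was not touched, and I handed the job in at about 11 s (no verdict was returned).

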